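Honey from behind the oil and the mill

ROBOT

A 7-joint arm with a two-finger parallel gripper is mounted at the origin on a cart in front of the work surface, level with it; the furniture and walls round the work are solid. World frame = base frame: x ahead of the robot, y to its left, z up, the work surface at z = 0. Lengths are in mm, angles in rad, forces in N, time in s.
With the tool pointing down it reaches from about 425 to 800 mm from the base axis. Payload 8.3 kg.
Tool frame: the origin (TCP) lies on the centre line of the jaws, within the pads' length; the fingertips stand 19 mm ahead of it and the grasp point (between the pads) is the TCP; z points along the fingers, y is the line along which they close (so a half turn about z gives the same grasp; the last joint's range is limited). The gripper opens to 85 mm and grips with 20 to 120 N. Pads are 22 mm wide; open, the fingers measure 114 mm over their backs; the gripper's body (76 mm by 85 mm) begins 54 mm behind the grasp point. The pads swing forward as they close: fully open they stand 13 mm farther back than shut.
Start: joints at [-1.197, 0.383, 0.016, 1.37, -0.006, 1.388, -0.046], TCP at [264.351, 566.324, 250.279] pointing down, gripper open.
Joint ranges: [-2.95, 2.95], [-0.25, 2.06], [-1.52, 1.56], [0.18, 2.33], [-1.44, 4.58], [0.02, 2.06], [-3.01, 3.01]. Speed limits (rad/s): [2.39, 2.39, 3.01, 3.01, 3.14, 3.14, 3.14].

INTERFACE

Orientations are given as [roll, pitch, yaw] about the fixed x, y, z axes, in that order (R = Rz(yaw) Ry(pitch) Rx(roll)).
In Python, from workcell import state, snapshot, get_calibration, hand_in gives the robot as it stands.
- The arm moves only by the tool send_rows, never from a script. Its argument "commands" is one flat list of numbers, 4 for each row, row after row: the shift along the tool's x, y, z in mm, then the turn about the tool's z in degrees. A call has 1 to 5 rows; each row is the pose to reach, as a shift and turn from the pose commanded when the call began, along the tool's axes at that moment; what a row does not reach only later rows make up. A row lasts 1/10 s, in which the tool goes at most 50 mm and 8.59 degrees, less where a joint would pass 70% of its speed; a pose out of reach is approached as far as the arm can. A call with a gripper value outside its range is refused whole. "grip" is the finger opening in mm, from 0 to 85.4, set as the call begins (left out, the last holds). The fingers move at their own pace and stop on an object; the grip force is fixed at half the most. Time passes only in rows, so rows that repeat a pose let the fingers close. It gives the time, the measured TCP pose, the force, the opening and the grip force at its end, in the units of the state.
- state(): the state, without advancing time (a new reading comes with each control period).
- snapshot(name): name is "side" or "top" or "wrist"; returns the picture (480x640x3 uint8, blue, green, red); there is no depth.
- get_calibration(name): a dict with "fx", "fy", "cx", "cy" (pixels), "T" (4x4, takes a point from camera to world coordinates); the wrist camera has in their place "mount" (4x4, takes a point from camera to tool coordinates, whose origin is the TCP and whose axes are the flange's). Camera axes: x right, y down, z forward; pixel columns grow to the right and rows downward; lengths in mm; the calibration is good to about 2 mm. A picture is of the moment at which its call begins: read the wrist's pose just before it. get_calibration takes no time and is no camera call.
- hand_in(): hands the job in; it is judged then, once.
The state is a dict: "t": time; "joint_positions": joint angles; "joint_velocities": joint speeds; "effort": joint torques, N m; "eef_pos": TCP position; "tool_rot": TCP orientation; "contact_force": force on the tool from outside, world axes, zero at the start; "torque": the same for the moment, N m; "grip_width": finger opening in mm; "grasp_force": force on a finger pad.
Only numpy, scipy, OpenCV 4.12 (cv2) and the standard library are available. Lean on these libraries where they do the work, as an engineer would, in place of code of your own. Each camera call takes 0.05 s, during which the arm holds its last target. There are 200 camera calls.

TASK

The honey is wanted on the breakfast tray, but in the condiment caddy it is hemmed in by the tall oil bottle and the pepper mill. Stand the bottle and the mill both on the chopping board, out of the way, then lift out the honey jar and set it down in the empty bay of the tray beside the mug, and last put the bottle and the mill back, each in the very cell of the caddy it was taken from. Keep everything upright, and leave the salt shaker and the mug where they are.

Things in the scene. Friction and masses are not known exactly. Their poses are not given: they have to be found in the camera images.
- caddy: Oak caddy, 160 mm square, fixed; origin: centre of underside, +x away from the robot within 0.35 rad. Four cells 74 x 74 mm clear, centres at (+-39, +-39) mm; floor 8 mm up, rim 32 mm, dividers 28 mm high, 4 mm thick. Honey in cell (+39, +39), far left; salt in (-39, -39), near right; bottle and mill in the other two (near left, far right), either way round; each within 5 mm of its cell's centre.
- oil_bottle: Round corked glass bottle of olive oil, 264 mm tall, 0.5 kg. Origin: centre of its underside, z up along its axis. Body 60 mm across; above the shoulder, which ends at 180 mm, a straight neck with the cork, about 27 mm across, from 180 to 264 mm: take it by the upper neck, from above, with the grip centre about 235 mm up so that the gripper's palm clears the cork.
- pepper_mill: Turned dark-wood pepper mill, 180 mm tall, 0.2 kg. Origin: centre of its underside, z up along its axis. Round, 58 mm across at the foot; its domed head, 50 mm across at 150 mm height, does not turn and is the place to take it from above.
- honey_jar: Glass honey jar with a red lid, 58 x 62 mm across, 86 mm tall, 0.36 kg. Origin: centre of its underside, z up. Straight-sided below the lid (56 mm across, from 75 to 86 mm); take it by the upper body from above, 60 mm or so up. At the start it stands in the far left cell of the caddy.
- salt_shaker: Glass salt shaker with a domed grey cap, 44 mm across, 90 mm tall, loose in the near right cell of the caddy; to be left alone. Origin: centre of its underside.
- board: Wooden chopping board lying flat, fixed, 210 mm (its x) by 320 mm (its y), 20 mm thick, empty: the side area. Origin: centre of its underside. Its long side (y) runs toward and away from the robot, within 0.12 rad; it lies to the left or to the right of the caddy.
- tray: Small pale wooden breakfast tray, fixed, 236 mm (its x, pointing away from the robot within 0.2 rad) by 104 mm, with a steel bar grip at each end. Origin: centre of its underside. Rim 26 mm high, floor 8 mm thick. A divider, 22 mm high, parts it into the far bay with the mug and the empty bay nearer the robot. It lies on the other side of the caddy from the board.
- tray_bay (a point): Centre of the floor of the tray's empty bay, 8 mm above the hob; the bay is 92 x 92 mm clear between its walls; axes as the tray's.
- mug: Striped mug, 82 mm across, 97 mm tall, handle pointing away from the empty bay, loose in the far bay of the tray, its side about 55 to 61 mm from the centre of the empty bay; to be left alone. Origin on its underside, between bowl and handle.
There are look-alikes about, which are no part of the job. Leave any blue or turquoise look-alike of the honey_jar alone.

How it is judged:
By the outcome, as a careful person would: the job done as asked, in the order asked, and still so for the second after the job is handed in, with the robot touching nothing.
It also fails if it takes over 106 s, if anything falls off the work surface, if the arm or the gripper's body presses on something with over 40 N, if the wrist force passes 120 N, or if a joint passes its speed limit or range.

## Working session

There is one attempt and no reset: what is moved stays moved. The work goes in short steps, Python scripts to look and compute and a tool call to move; the robot and the scene stay as the last step left them, time stands still between calls to the robot, and variables do not carry over. Pictures are saved under pics/ and viewed, at most 14 in all, crops included, and the job is handed in when it is done.

Besides the shell and the picture viewer there is one more tool, called after "Call:" as name(argument=value, ...) on one line, values as JSON. send_rows: Moves the arm, as the interface text tells. Its arguments: {"type":"object","properties":{"commands":{"type":"array"},"grip":{"type":"number"}},"required":["commands"]}

```bash
mkdir -p pics; ls
python3 - <<'E'
from workcell import *
import cv2,json
import numpy as np
np.set_printoptions(precision=3,suppress=True)
s=state(); print({k:np.round(v,3) for k,v in s.items()})
for n in("top","side"):
    cv2.imwrite(f"pics/{n}0.png",snapshot(n))
for n in("top","side","wrist"): print(n,get_calibration(n))
E
```

```text
pics
{'t': np.float64(0.0), 'joint_positions': array([-1.197,  0.384,  0.016,  1.371, -0.006,  1.388, -0.046]), 'joint_velocities': array([-0.001,  0.   , -0.   , -0.001, -0.   , -0.001,  0.001]), 'effort': array([  0.001, -62.759,   0.844, -37.182,   0.017,   0.014,  -0.   ]), 'eef_pos': array([264.157, 565.9  , 249.26 ]), 'tool_rot': array([-3.14 ,  0.   ,  2.705]), 'contact_force': array([-0.055, -0.022, -0.323]), 'torque': array([ 0.045, -0.063, -0.003]), 'grasp_force': np.float64(0.0), 'grip_width': np.float64(85.457)}
top {'fx': 568.7917378337585, 'fy': 568.7917378337585, 'cx': 329.36666818833385, 'cy': 234.84941168894633, 'T': array([[  -0.01 ,   -0.98 ,    0.199,  334.296],
       [  -1.   ,    0.008,   -0.008,   -4.566],
       [   0.006,   -0.199,   -0.98 , 1084.573],
       [   0.   ,    0.   ,    0.   ,    1.   ]])}
side {'fx': 548.3834368679853, 'fy': 548.3834368679853, 'cx': 322.52249668166354, 'cy': 247.75351923017348, 'T': array([[   0.998,   -0.046,    0.034,  504.807],
       [  -0.053,   -0.526,    0.849, -853.282],
       [  -0.021,   -0.849,   -0.527,  579.086],
       [   0.   ,    0.   ,    0.   ,    1.   ]])}
wrist {'fx': 383.57091101005386, 'fy': 383.57091101005386, 'cx': 310.07000901598934, 'cy': 239.99714603223822, 'mount': array([[   0.   ,   -0.952,   -0.306,   79.915],
       [   1.   ,    0.   ,   -0.001,   -0.892],
       [   0.001,   -0.306,    0.952, -124.222],
       [   0.   ,    0.   ,    0.   ,    1.   ]])}
```

View pics/top0.png

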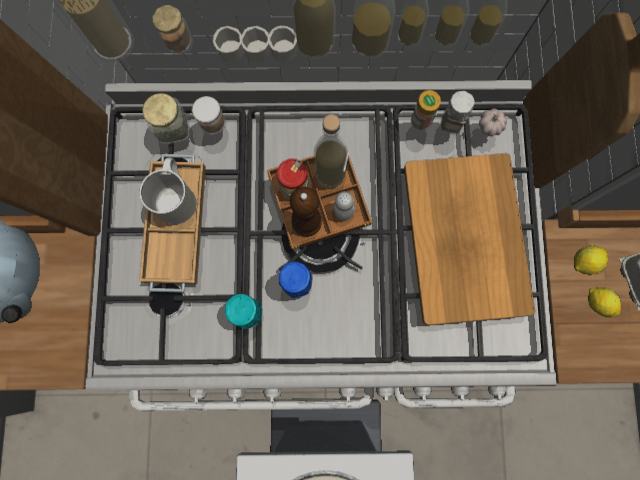

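View pics/side0.png

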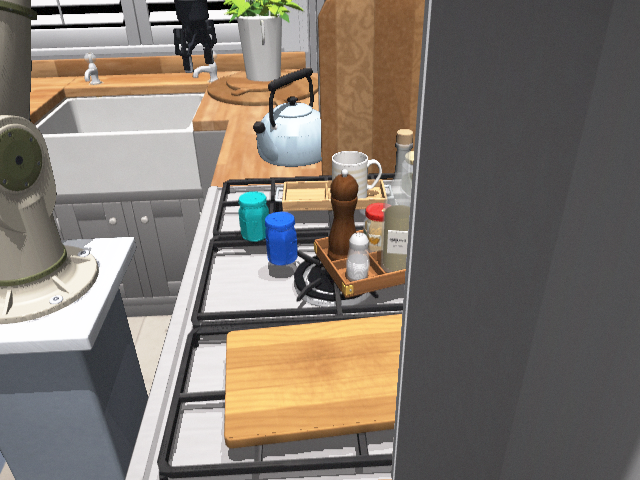

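The top view shows the caddy at about (320,200). The mill (head at (303,197)) is near left and the bottle (cork at (331,122)) is far right. The honey lid is at (292,173), the salt at (343,207), the board on the right and the tray on the left with the mug at (163,190). The side view is partly hidden by a cabinet. I'll enlarge the key regions next.

Run:
```python
import cv2,numpy as np
im=cv2.imread("pics/top0.png")
f=lambda x0,y0,w,h,s:cv2.resize(im[y0:y0+h,x0:x0+w],None,fx=s,fy=s,interpolation=cv2.INTER_CUBIC)
a=f(258,105,125,150,4); b=f(130,145,100,150,3)
o=np.zeros((600,800,3),np.uint8); o[:,:500]=a; o[:450,500:]=b
cv2.imwrite("pics/crop1.png",o)
```

```text
(no output)
```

View pics/crop1.png

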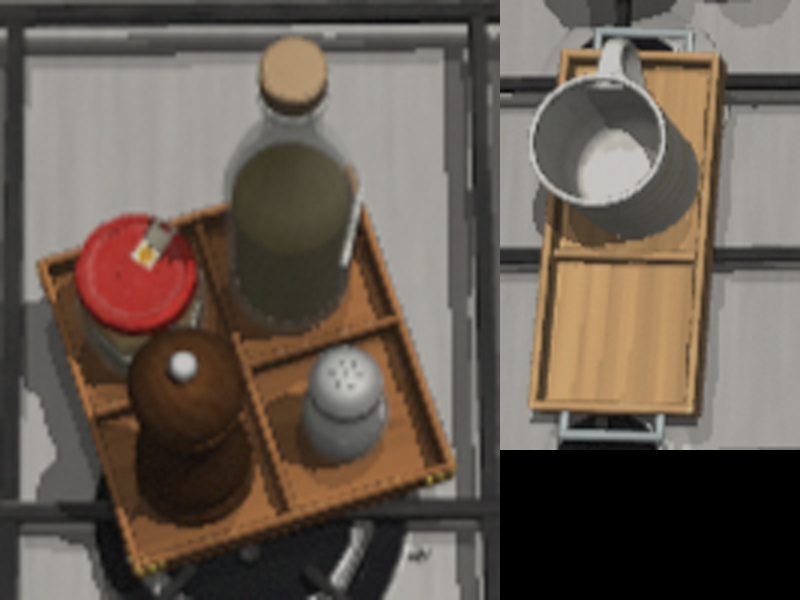

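```bash
cat > h.py <<'E'
from workcell import *
import numpy as np,cv2
np.set_printoptions(precision=1,suppress=True)
def ray(px,z,cal):
    T=np.array(cal["T"]); d=T[:3,:3]@[(px[0]-cal["cx"])/cal["fx"],(px[1]-cal["cy"])/cal["fy"],1]
    o=T[:3,3]; return (o+d*(z-o[2])/d[2])[:2]
def go(x,y,z,yaw=None):
    "tool-frame shift from the measured pose to a world pose"
    s=state(); p=s["eef_pos"]; w=s["tool_rot"][2]; d=np.array([x,y,z])-p
    c,n=np.cos(w),np.sin(w)
    t=[d[0]*c+d[1]*n, d[0]*n-d[1]*c, -d[2]]
    a=0 if yaw is None else -np.degrees((yaw-w+np.pi)%(2*np.pi)-np.pi)
    print("t%.1f pos"%s["t"],p,"yaw%.3f"%w,"F",s["contact_force"],"grip %.1f/%.1f"%(s["grip_width"],s["grasp_force"]),"-> shift",np.round(t,1),"turn %.1f"%a)
E
python3 - <<'E'
from h import *
c=get_calibration("top")
A=lambda u,v:(258+u/4,105+v/4); B=lambda u,v:(130+(u-500)/3,145+v/3)
for n,p,z in[("cadL",A(40,262),32),("cadN",A(137,560),32),("cadR",A(452,462),32),("cadF",A(362,172),32),("divX",A(246,363),28),
 ("cork",A(293,66),272),("bot base",A(290,330-55),8),("mill knob",A(183,366),188),("honey",A(137,273),94),("salt",A(346,372),94),
 ("trFL",B(563,52),26),("trFR",B(722,56),26),("trNR",B(698,411),26),("trNL",B(532,408),26),("div mid",B(625,256),22),("mug",B(598,141),105),
 ("bFL",(405,156),20),("bFR",(510,153),20),("bNR",(533,315),20),("bNL",(424,324),20),("blue",(295,277),86),("teal",(242,310),86)]: print(n,ray(p,z,c))
E
```

```text
cadL [675.4 104.1]
cadN [528.7  56.9]
cadR [574.7 -92.5]
cadF [720.  -52.1]
divX [625.2   5. ]
cork [674.6 -15.8]
bot base [675.5 -16.8]
mill knob [580.1  29.3]
honey [649.7  53.6]
salt [602.5 -40.6]
trFL [695.7 332.4]
trFR [692.2 229.3]
trNR [461.2 236.4]
trNL [464.  339.5]
div mid [561.  287.2]
mug [613.2 283.6]
bFL [ 706.9 -163.5]
bFR [ 711.6 -370.9]
bNR [ 394.6 -390.6]
bNL [ 380.  -186.9]
blue [461.3  48.7]
teal [404.3 140.9]
```

The caddy centre is about (625,5) with yaw about 0.305. The bottle is at (675,-17), the mill at (579,30) and the honey at (650,54). The tray bay centre is near (513,288). I'm moving now.

Call:
send_rows(commands=[-619, -354, -80, -25, -619, -354, -80, -25, -619, -354, -80, -25, -619, -354, -80, -25, -619, -354, -80, -25], grip=85)

```text
t: 0.6
eef_pos: [407.6, 362.4, 277.9]
tool_rot: [-3.141, -0.001, 3.142]
contact_force: [0.6, 0.4, -0.5]
grip_width: 85.5
grasp_force: 0.0
```

```bash
python3 -c "
from h import *
go(620,-17,330,np.pi); print(state()['joint_positions'])"
```

```text
t0.6 pos [407.6 362.4 277.9] yaw3.142 F [ 0.6  0.4 -0.5] grip 85.5/0.0 -> shift [-212.4 -379.4  -52.1] turn -0.0
[-0.8  0.2  0.1  1.5 -0.   1.4  0.8]
```

Call:
send_rows(commands=[-267, -379, -52, 0, -267, -379, -52, 0, -267, -379, -52, 0, -267, -379, -52, 0, -267, -379, -52, 0])

```text
t: 1.1
eef_pos: [550.5, 159.5, 305.9]
tool_rot: [-3.142, -0.0, 3.141]
contact_force: [1.6, 0.8, 0.5]
grip_width: 85.2
grasp_force: 0.0
```

```bash
python3 -c "
from h import *
go(675,-17,330,np.pi)"
```

```text
t1.1 pos [550.5 159.5 305.9] yaw3.141 F [1.6 0.8 0.5] grip 85.2/0.0 -> shift [-124.5 -176.4  -24.1] turn -0.0
```

Call:
send_rows(commands=[-124, -176, -24, 0, -124, -176, -24, 0, -124, -176, -24, 0, -124, -176, -24, 0, -124, -176, -24, 0])

```text
t: 1.6
eef_pos: [674.9, -21.2, 328.9]
tool_rot: [-3.138, -0.001, 3.134]
contact_force: [-1.3, 0.2, -0.4]
grip_width: 84.8
grasp_force: 0.0
```

Call:
send_rows(commands=[0, 0, 0, 0, 0, 0, 0, 0])

```text
t: 1.8
eef_pos: [673.7, -14.4, 329.0]
tool_rot: [3.141, -0.001, 3.141]
contact_force: [-0.6, 0.2, 0.1]
grip_width: 84.9
grasp_force: 0.0
```

```bash
python3 -c "
from h import *
go(675,-17,330,np.pi); cv2.imwrite('pics/w1.png',snapshot('wrist'))"
```

```text
t1.8 pos [673.7 -14.4 329. ] yaw3.141 F [-0.6  0.2  0.1] grip 84.9/0.0 -> shift [-1.3 -2.6 -1. ] turn -0.0
```

View pics/w1.png

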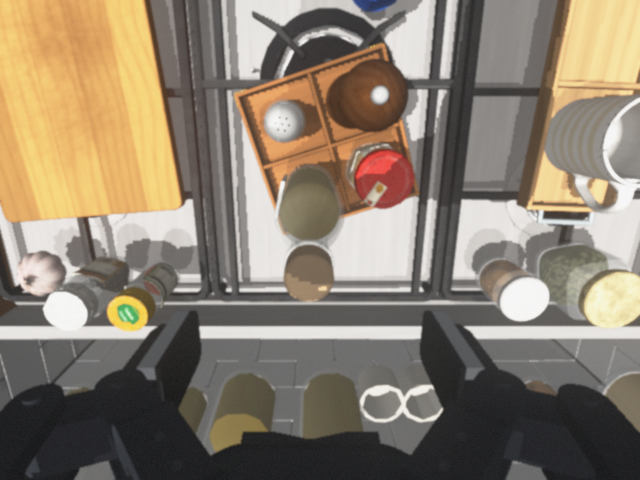

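The wrist view from above the bottle shows the cork top centred near (310,285), midway between the fingers. The mill knob is at (380,95), the honey lid centre at (384,180), and the caddy corners at (237,95), (384,46) and (416,193).

```bash
cat >> h.py <<'E'
def wcal(s=None):
    s=s or state(); from scipy.spatial.transform import Rotation as R
    k=dict(get_calibration("wrist")); P=np.eye(4); P[:3,:3]=R.from_euler("xyz",s["tool_rot"]).as_matrix(); P[:3,3]=s["eef_pos"]
    k["T"]=P@np.array(k["mount"]); return k
E
python3 -c "
from h import *
c=wcal()
for n,p,z in [('cork',(310,278),272),('cork2',(309,285),272),('knob',(380,95),188),('honey',(384,179),94),('cR',(237,95),32),('cN',(384,46),32),('cL',(416,193),32),('X',(329,141),28)]: print(n,ray(p,z,c))
go(675,-17,243)"
```

```text
cork [672.1 -13.6]
cork2 [676.  -14.1]
knob [579.7  31.7]
honey [648.5  55.7]
cR [571.7 -88.8]
cN [526.   59.8]
cL [673.5 104.2]
X [617.8   6.8]
t1.9 pos [673.5 -13.3 329.3] yaw-3.141 F [-0.   0.4 -0.5] grip 84.8/0.0 -> shift [-1.5 -3.7 86.3] turn 0.0
```

Call:
send_rows(commands=[-1, -1, 45, 0, -1, -1, 86, 0, -1, -1, 86, 0, -1, -1, 86, 0, -1, -1, 86, 0])

```text
t: 2.35
eef_pos: [675.9, -15.0, 247.3]
tool_rot: [3.141, 0.004, -3.141]
contact_force: [1.2, 0.4, 1.1]
grip_width: 85.0
grasp_force: 0.0
```

Call:
send_rows(commands=[0, 0, 0, 0, 0, 0, 0, 0, 0, 0, 0, 0, 0, 0, 0, 0, 0, 0, 0, 0], grip=15)

```text
t: 2.85
eef_pos: [675.1, -15.7, 244.5]
tool_rot: [3.142, 0.001, 3.141]
contact_force: [0.4, 0.0, 2.8]
grip_width: 25.8
grasp_force: 59.1
```

Call:
send_rows(commands=[0, 0, 0, 0, 0, 0, 0, 0, 0, 0, 0, 0])

```text
t: 3.15
eef_pos: [675.1, -15.7, 244.4]
tool_rot: [3.142, 0.001, 3.141]
contact_force: [-0.1, 0.9, 5.4]
grip_width: 25.3
grasp_force: 59.3
```

The neck is gripped at 25 mm opening. I'll lift, then carry it right to the board.

Call:
send_rows(commands=[0, 0, -5, 0, 0, 0, -18, 0, 0, 0, -38, 0, 0, 0, -58, 0, 0, 0, -70, 0])

```text
t: 3.65
eef_pos: [674.9, -16.0, 315.7]
tool_rot: [-3.141, 0.001, 3.141]
contact_force: [0.4, -0.8, -4.8]
grip_width: 26.0
grasp_force: 59.2
```

Call:
send_rows(commands=[0, -5, -2, 0, 0, -15, -4, 0, 0, -32, -5, 0, 0, -52, -5, 0, 0, -76, -5, 0])

```text
t: 4.15
eef_pos: [674.3, -93.7, 317.7]
tool_rot: [-3.141, -0.002, 3.141]
contact_force: [0.1, 0.2, -5.1]
grip_width: 26.1
grasp_force: 59.2
```

Call:
send_rows(commands=[4, -25, 0, 0, 10, -50, 0, 0, 20, -75, 0, 0, 30, -100, 0, 0, 40, -122, 0, 0])

```text
t: 4.65
eef_pos: [633.0, -217.4, 317.7]
tool_rot: [-3.141, -0.002, 3.138]
contact_force: [0.1, -0.2, -5.0]
grip_width: 25.7
grasp_force: 59.3
```

Call:
send_rows(commands=[8, -18, 0, 0, 13, -30, 0, 0, 15, -36, 0, 0, 15, -36, 0, 0, 15, -36, 0, 0])

```text
t: 5.15
eef_pos: [620.3, -248.7, 318.6]
tool_rot: [3.141, -0.0, -3.141]
contact_force: [0.6, -0.3, -5.5]
grip_width: 25.8
grasp_force: 59.3
```

```bash
python3 -c "
from h import *
go(620,-250,256); cv2.imwrite('pics/top1.png',snapshot('top')[60:400,100:560])"
```

```text
t5.2 pos [ 620.3 -248.7  318.6] yaw-3.141 F [ 0.6 -0.3 -5.5] grip 25.8/59.3 -> shift [ 0.3 -1.3 62.6] turn 0.0
```

View pics/top1.png

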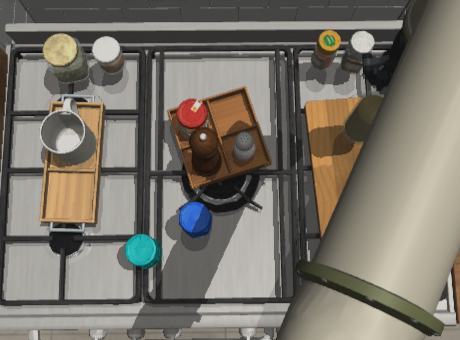

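The bottle hangs over the board with the arm partly hiding it, and the caddy contents are undisturbed. I'll lower it now.

Call:
send_rows(commands=[0, 0, 8, 0, 0, 0, 25, 0, 0, 0, 42, 0, 0, 0, 53, 0, 0, 0, 59, 0])

```text
t: 5.7
eef_pos: [619.5, -248.8, 258.1]
tool_rot: [3.141, -0.002, -3.141]
contact_force: [-0.4, 0.2, -4.3]
grip_width: 25.4
grasp_force: 59.4
```

Call:
send_rows(commands=[0, 0, 1, 0, 0, 0, 2, 0, 0, 0, 3, 0, 0, 0, 3, 0, 0, 0, 3, 0])

```text
t: 6.2
eef_pos: [619.8, -249.9, 257.3]
tool_rot: [-3.141, 0.001, 3.141]
contact_force: [0.1, 0.8, -5.4]
grip_width: 25.7
grasp_force: 59.4
```

Call:
send_rows(commands=[0, 0, 1, 0, 0, 0, 1, 0, 0, 0, 1, 0])

```text
t: 6.5
eef_pos: [619.9, -249.9, 256.6]
tool_rot: [-3.141, 0.001, 3.141]
contact_force: [0.7, 0.6, 0.1]
grip_width: 25.2
grasp_force: 60.0
```

Call:
send_rows(commands=[0, 0, 1, 0, 0, 0, 1, 0, 0, 0, 1, 0])

```text
t: 6.8
eef_pos: [620.1, -249.9, 256.5]
tool_rot: [-3.141, 0.002, 3.141]
contact_force: [-1.1, 1.1, 5.4]
grip_width: 26.1
grasp_force: 60.4
```

Call:
send_rows(commands=[0, 0, 0, 0, 0, 0, 0, 0, 0, 0, 0, 0, 0, 0, 0, 0, 0, 0, 0, 0], grip=70)

```text
t: 7.3
eef_pos: [619.7, -249.8, 254.7]
tool_rot: [-3.142, -0.0, 3.141]
contact_force: [-0.1, -0.3, 0.3]
grip_width: 69.9
grasp_force: 0.0
```

Call:
send_rows(commands=[0, 0, -10, 0, 0, 0, -35, 0, 0, 0, -65, 0, 0, 0, -70, 0, 0, 0, -70, 0])

```text
t: 7.8
eef_pos: [620.2, -250.2, 327.0]
tool_rot: [-3.14, 0.003, 3.141]
contact_force: [0.2, -0.1, -0.8]
grip_width: 69.9
grasp_force: 0.0
```

```bash
python3 -c "
from h import *
go(580,31,250); cv2.imwrite('pics/w2.png',snapshot('wrist'))"
```

```text
t7.8 pos [ 620.2 -250.2  327. ] yaw3.141 F [ 0.2 -0.1 -0.8] grip 69.9/0.0 -> shift [ 40.3 281.2  77. ] turn 0.0
```

View pics/w2.png

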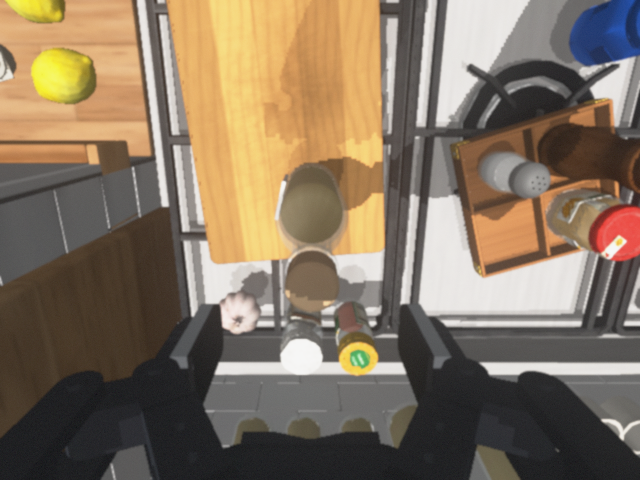

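The bottle stands upright on the board (body near (310,210), cork at (312,275)). Next is the mill.

Call:
send_rows(commands=[6, 40, 0, 0, 12, 85, 0, 0, 18, 130, 0, 0, 25, 175, 5, 0, 31, 218, 30, 0], grip=85)

```text
t: 8.35
eef_pos: [589.0, -29.8, 296.1]
tool_rot: [3.141, 0.003, -3.141]
contact_force: [1.0, 0.8, 0.2]
grip_width: 84.7
grasp_force: 0.0
```

Call:
send_rows(commands=[9, 35, 25, 0, 9, 62, 47, 0, 9, 62, 47, 0, 9, 62, 47, 0, 9, 62, 47, 0])

```text
t: 8.85
eef_pos: [580.0, 28.6, 248.1]
tool_rot: [-3.141, 0.0, 3.139]
contact_force: [0.7, -0.1, 1.1]
grip_width: 84.8
grasp_force: 0.0
```

```bash
python3 -c "
from h import *
go(580,30.5,158); cv2.imwrite('pics/w3.png',snapshot('wrist'))"
```

```text
t8.8 pos [580.   28.6 248.1] yaw3.139 F [ 0.7 -0.1  1.1] grip 84.8/0.0 -> shift [ 0.   1.9 90.1] turn 0.0
```

View pics/w3.png

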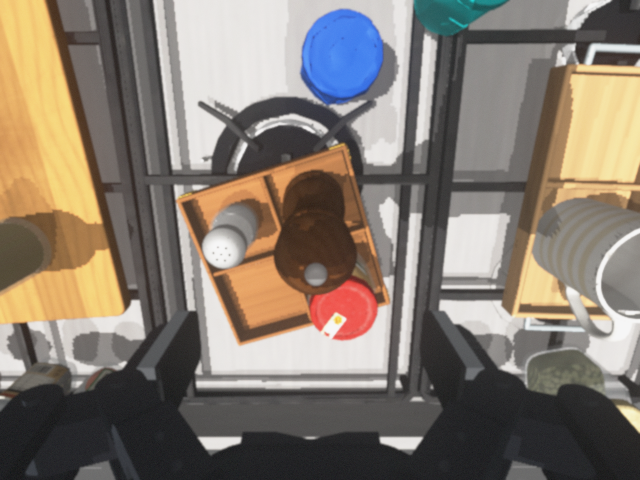

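The mill knob is at (315,274), between the fingers, with the bottle's cell empty. The caddy corners are at (182,198), (346,147), (387,302) and (241,344).

```bash
python3 -c "
from h import *
c=wcal()
for n,p,z in [('knob',(315,274),186),('honey',(343,308),94),('cR',(182,198),32),('cN',(346,147),32),('cL',(388,302),32),('cF',(241,344),32)]: print(n,ray(p,z,c))
go(580,30.5,158)"
```

```text
knob [578.9  30.7]
honey [647.6  54.4]
cR [569.7 -87.6]
cN [525.3  59.1]
cL [674.  104.3]
cF [721.3 -43.2]
t8.9 pos [580.2  28.4 248.5] yaw3.139 F [ 0.2 -0.3  0.3] grip 85.1/0.0 -> shift [ 0.2  2.1 90.5] turn 0.0
```

Call:
send_rows(commands=[0, 2, 35, 0, 0, 2, 70, 0, 0, 2, 88, 0, 0, 2, 90, 0, 0, 2, 90, 0])

```text
t: 9.4
eef_pos: [580.3, 31.1, 158.6]
tool_rot: [-3.141, 0.0, 3.14]
contact_force: [1.4, -0.9, 1.0]
grip_width: 85.3
grasp_force: 0.0
```

Call:
send_rows(commands=[0, 0, 0, 0, 0, 0, 0, 0, 0, 0, 0, 0, 0, 0, 0, 0, 0, 0, 0, 0], grip=35)

```text
t: 9.9
eef_pos: [580.9, 32.1, 159.9]
tool_rot: [3.141, 0.003, 3.141]
contact_force: [-0.7, 0.1, 7.0]
grip_width: 46.7
grasp_force: 61.2
```

Call:
send_rows(commands=[0, 0, 0, 0, 0, 0, -3, 0, 0, 0, -10, 0, 0, 0, -20, 0])

```text
t: 10.3
eef_pos: [579.4, 32.2, 178.1]
tool_rot: [-3.141, -0.001, 3.141]
contact_force: [0.2, 0.1, -2.0]
grip_width: 46.5
grasp_force: 61.7
```

Call:
send_rows(commands=[0, 0, -15, 0, 0, 0, -35, 0, 0, 0, -60, 0, 0, 0, -82, 0, 0, 0, -95, 0])

```text
t: 10.8
eef_pos: [580.4, 32.2, 275.7]
tool_rot: [3.141, 0.003, 3.141]
contact_force: [0.3, 1.2, -2.1]
grip_width: 47.0
grasp_force: 61.7
```

Call:
send_rows(commands=[4, -5, 0, 0, 12, -15, 0, 0, 22, -33, 0, 0, 32, -55, 0, 0, 42, -80, 0, 0])

```text
t: 11.3
eef_pos: [535.9, -49.8, 271.7]
tool_rot: [-3.141, -0.002, 3.141]
contact_force: [0.7, -1.2, -2.1]
grip_width: 46.8
grasp_force: 61.7
```

Call:
send_rows(commands=[9, -27, 0, 0, 18, -54, 0, 0, 27, -81, 0, 0, 36, -108, 0, 0, 42, -135, 0, 0])

```text
t: 11.8
eef_pos: [493.1, -185.3, 272.0]
tool_rot: [3.141, -0.002, 3.139]
contact_force: [0.0, -1.2, -1.7]
grip_width: 46.9
grasp_force: 61.7
```

Call:
send_rows(commands=[3, -23, 0, 0, 6, -43, 0, 0, 6, -58, 0, 0, 6, -66, 0, 0, 6, -66, 0, 0])

```text
t: 12.3
eef_pos: [488.1, -250.5, 272.2]
tool_rot: [3.142, -0.002, 3.138]
contact_force: [-0.5, 0.9, -0.5]
grip_width: 47.0
grasp_force: 61.8
```

```bash
python3 -c "
from h import *
go(490,-250,172); cv2.imwrite('pics/w4.png',snapshot('wrist'))"
```

```text
t12.3 pos [ 488.1 -250.5  272.2] yaw3.138 F [-0.5  0.9 -0.5] grip 47.0/61.8 -> shift [ -1.9   0.5 100.2] turn 0.0
```

Call:
send_rows(commands=[0, 0, 12, 0, 0, 0, 36, 0, 0, 0, 62, 0, 0, 0, 84, 0, 0, 0, 96, 0])

```text
t: 12.85
eef_pos: [488.8, -247.0, 174.1]
tool_rot: [3.14, -0.003, -3.14]
contact_force: [-0.0, -0.4, -1.0]
grip_width: 46.6
grasp_force: 61.9
```

Call:
send_rows(commands=[0, 0, 0, 0, 0, 0, 1, 0, 0, 0, 2, 0])

```text
t: 13.15
eef_pos: [490.4, -249.0, 176.1]
tool_rot: [-3.141, 0.002, 3.141]
contact_force: [-0.2, 0.0, -0.3]
grip_width: 46.3
grasp_force: 61.9
```

Call:
send_rows(commands=[0, 0, 1, 0, 0, 0, 2, 0, 0, 0, 2, 0])

```text
t: 13.45
eef_pos: [489.8, -248.8, 173.1]
tool_rot: [-3.142, 0.0, 3.141]
contact_force: [-0.3, 0.0, -1.0]
grip_width: 46.8
grasp_force: 61.9
```

Call:
send_rows(commands=[0, 0, 1, 0, 0, 0, 1, 0, 0, 0, 1, 0])

```text
t: 13.75
eef_pos: [489.8, -248.9, 172.1]
tool_rot: [-3.141, 0.0, 3.141]
contact_force: [-0.4, 0.5, -0.3]
grip_width: 46.5
grasp_force: 62.0
```

Call:
send_rows(commands=[0, 0, 1, 0, 0, 0, 1, 0, 0, 0, 1, 0])

```text
t: 14.05
eef_pos: [490.3, -249.1, 172.0]
tool_rot: [-3.141, 0.002, 3.141]
contact_force: [-1.1, 0.0, 5.7]
grip_width: 46.7
grasp_force: 62.6
```

Contact. I'll release and retreat upward.

Call:
send_rows(commands=[0, 0, 0, 0, 0, 0, 0, 0, 0, 0, 0, 0, 0, 0, 0, 0, 0, 0, 0, 0], grip=85)

```text
t: 14.55
eef_pos: [489.7, -248.7, 170.8]
tool_rot: [3.142, -0.0, 3.141]
contact_force: [0.3, -0.3, -0.4]
grip_width: 85.0
grasp_force: 0.0
```

Call:
send_rows(commands=[0, 0, -10, 0, 0, 0, -35, 0, 0, 0, -70, 0, 0, 0, -90, 0, 0, 0, -90, 0])

```text
t: 15.05
eef_pos: [491.1, -249.7, 265.2]
tool_rot: [-3.139, 0.006, 3.141]
contact_force: [0.1, 0.4, 0.3]
grip_width: 85.2
grasp_force: 0.0
```

```bash
python3 -c "
from h import *
go(649,54,170,np.pi+.295-2*np.pi); cv2.imwrite('pics/w5.png',snapshot('wrist'))"
```

```text
t15.1 pos [ 491.1 -249.7  265.2] yaw3.141 F [0.1 0.4 0.3] grip 85.2/0.0 -> shift [-157.7  303.9   95.2] turn -16.9
```

View pics/w5.png

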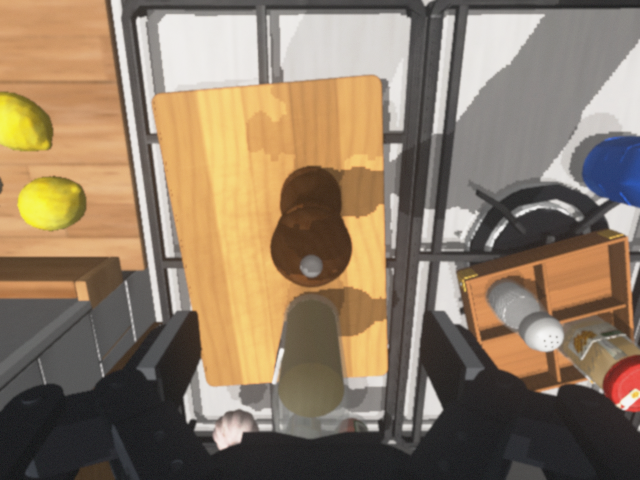

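The mill (knob at (312,266)) and the bottle both stand upright on the board. I'll go to the honey.

Call:
send_rows(commands=[-5, 45, 0, -3, -20, 90, 0, -8, -40, 133, 0, -13, -62, 175, 10, -17, -84, 215, 20, -17])

```text
t: 15.6
eef_pos: [574.1, -31.6, 240.2]
tool_rot: [3.141, -0.0, -2.842]
contact_force: [0.2, 0.7, 0.3]
grip_width: 85.0
grasp_force: 0.0
```

```bash
python3 -c "
from h import *
go(649,54,180,np.pi+.295-2*np.pi)"
```

```text
t15.6 pos [574.1 -31.6 240.2] yaw-2.842 F [0.2 0.7 0.3] grip 85.0/0.0 -> shift [-96.8  59.7  60.2] turn 0.2
```

Call:
send_rows(commands=[-30, 18, 20, 0, -62, 39, 40, 0, -91, 57, 58, 0, -96, 60, 60, 0, -96, 60, 60, 0])

```text
t: 16.1
eef_pos: [647.4, 53.0, 178.5]
tool_rot: [3.141, -0.004, -2.843]
contact_force: [-0.5, -0.5, -0.1]
grip_width: 84.7
grasp_force: 0.0
```

Call:
send_rows(commands=[0, 0, 0, 0, 0, 0, 0, 0])

```text
t: 16.3
eef_pos: [648.0, 49.7, 181.9]
tool_rot: [-3.141, 0.001, -2.848]
contact_force: [-0.4, -0.4, 0.2]
grip_width: 85.3
grasp_force: 0.0
```

```bash
python3 -c "
from h import *
go(649,54,68,np.pi+.295-2*np.pi); cv2.imwrite('pics/w6.png',snapshot('wrist'))"
```

```text
t16.3 pos [648.   49.7 181.9] yaw-2.848 F [-0.4 -0.4  0.2] grip 85.3/0.0 -> shift [ -2.2   3.9 113.9] turn -0.1
```

View pics/w6.png

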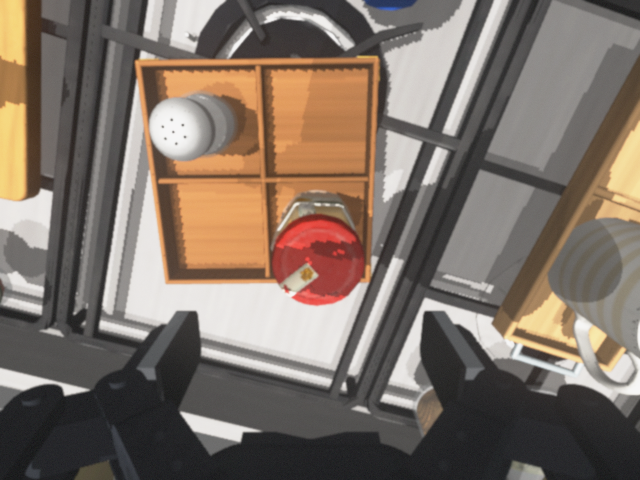

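The honey lid is centred at (318,258) and the jar body is square to the caddy. The caddy corners are at (137,62), (379,58), (371,281) and (167,282), with the divider cross at (264,180).

```bash
python3 -c "
from h import *
c=wcal()
P=[ray(p,32,c) for p in [(137,62),(379,58),(372,281),(167,282)]]
print(*P,np.mean(P,0),'X',ray((264,180),28,c),'honey',ray((318,260),94,c))
go(*ray((318,259),94,c),68,np.pi+.295-2*np.pi)"
```

```text
[571.6 -91.4] [523.6  59.2] [673.9 108.1] [721.  -44.4] [622.5   7.9] X [623.    7.4] honey [647.2  54.7]
t16.4 pos [648.1  49.9 182. ] yaw-2.848 F [-0.3  0.1  0.1] grip 84.9/0.0 -> shift [  0.1   4.9 114. ] turn -0.1
```

Call:
send_rows(commands=[0, 5, 30, 0, 0, 5, 65, 0, 0, 5, 95, 0, 0, 5, 112, 0, 0, 5, 114, 0])

```text
t: 16.85
eef_pos: [644.9, 55.4, 64.9]
tool_rot: [3.141, -0.004, -2.846]
contact_force: [-0.7, -0.8, -0.1]
grip_width: 85.1
grasp_force: 0.0
```

Call:
send_rows(commands=[0, 0, 0, 0, 0, 0, 0, 0, 0, 0, 0, 0, 0, 0, 0, 0, 0, 0, 0, 0], grip=40)

```text
t: 17.35
eef_pos: [647.9, 55.6, 69.9]
tool_rot: [-3.141, 0.003, -2.846]
contact_force: [-2.3, -1.2, 6.7]
grip_width: 58.6
grasp_force: 62.9
```

Call:
send_rows(commands=[0, 0, 0, 0, 0, 0, -3, 0, 0, 0, -10, 0, 0, 0, -22, 0, 0, 0, -36, 0])

```text
t: 17.85
eef_pos: [646.5, 56.5, 103.9]
tool_rot: [3.142, -0.0, -2.845]
contact_force: [-0.0, -0.1, -3.5]
grip_width: 58.3
grasp_force: 64.9
```

The jar is gripped at 58 mm opening and lifted. I'll carry it to the tray bay at about (512.5, 286.5).

Call:
send_rows(commands=[0, 0, -22, 0, 2, 8, -36, 0, 6, 25, -36, 4, 12, 50, -36, 11, 18, 76, -36, 18.7])

```text
t: 18.35
eef_pos: [606.8, 124.7, 139.9]
tool_rot: [3.141, 0.001, 3.106]
contact_force: [0.3, 0.3, -4.1]
grip_width: 58.5
grasp_force: 65.1
```

```bash
python3 -c "
from h import *
go(512.5,286.5,140,3.11)"
```

```text
t18.4 pos [606.8 124.7 139.9] yaw3.106 F [ 0.3  0.3 -4.1] grip 58.5/65.1 -> shift [100.1 158.3  -0.1] turn -0.2
```

Call:
send_rows(commands=[14, 23, 0, 0, 30, 47, 0, 0, 47, 74, 0, 0, 64, 101, 0, 0, 80, 126, 0, 0])

```text
t: 18.85
eef_pos: [529.8, 254.3, 139.9]
tool_rot: [3.141, 0.0, 3.113]
contact_force: [0.5, -0.3, -2.8]
grip_width: 58.5
grasp_force: 65.1
```

Call:
send_rows(commands=[11, 18, 0, 0, 18, 29, 0, 0, 20, 32, 0, 0, 20, 32, 0, 0, 20, 32, 0, 0])

```text
t: 19.35
eef_pos: [512.9, 283.2, 139.1]
tool_rot: [-3.141, 0.001, 3.109]
contact_force: [0.7, -0.5, -4.5]
grip_width: 58.3
grasp_force: 65.1
```

```bash
python3 -c "
from h import *
go(512.5,286.5,70,3.11); cv2.imwrite('pics/w7.png',snapshot('wrist'))"
```

```text
t19.4 pos [512.9 283.2 139.1] yaw3.109 F [ 0.7 -0.5 -4.5] grip 58.3/65.1 -> shift [ 0.5  3.3 69.1] turn -0.0
```

View pics/w7.png

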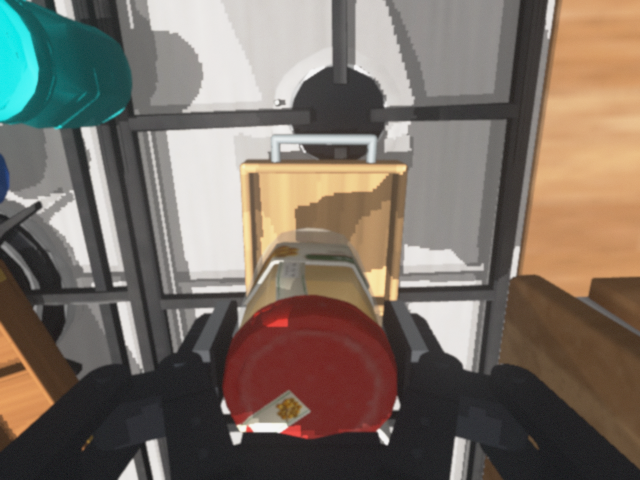

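The jar is held over the bay. The tray's near rim runs from (242,160) to (407,160), with its right inner edge near x=398 and left near x=250.

```bash
python3 -c "
from h import *
c=wcal()
a,b=ray((242,161),26,c),ray((407,161),26,c); print(a,b,(a+b)/2,(a+b)/2+52*np.array([1,-.03]))
go(512.5,286.5,70,3.11)"
```

```text
[457.2 242.9] [460.5 343.3] [458.9 293.1] [510.9 291.5]
t19.4 pos [513. 283. 139.] yaw3.109 F [ 0.5 -0.3 -3.3] grip 58.4/65.1 -> shift [ 0.6  3.5 69. ] turn -0.1
```

Call:
send_rows(commands=[1, 3, 5, 0, 2, 7, 20, 0, 2, 7, 38, 0, 2, 7, 54, 0, 2, 7, 64, 0])

```text
t: 19.9
eef_pos: [509.1, 291.3, 72.2]
tool_rot: [-3.14, -0.003, 3.112]
contact_force: [-0.1, -0.3, -3.9]
grip_width: 58.5
grasp_force: 65.0
```

Call:
send_rows(commands=[0, 0, 0, 0, 0, 0, 1, 0, 0, 0, 2, 0])

```text
t: 20.2
eef_pos: [510.8, 292.1, 73.7]
tool_rot: [3.141, 0.001, 3.111]
contact_force: [0.2, 0.0, -2.8]
grip_width: 58.0
grasp_force: 65.2
```

Call:
send_rows(commands=[0, 0, 1, 0, 0, 0, 2, 0, 0, 0, 2, 0])

```text
t: 20.5
eef_pos: [510.3, 291.9, 71.1]
tool_rot: [3.141, 0.0, 3.112]
contact_force: [-0.5, -0.0, -3.9]
grip_width: 58.4
grasp_force: 65.2
```

Call:
send_rows(commands=[0, -1, 1, 0, 0, -1, 1, 0, 0, -1, 1, 0])

```text
t: 20.8
eef_pos: [510.2, 290.9, 70.0]
tool_rot: [3.141, 0.0, 3.112]
contact_force: [0.2, 1.1, -2.8]
grip_width: 58.1
grasp_force: 65.3
```

Call:
send_rows(commands=[0, 0, 1, 0, 0, 0, 1, 0, 0, 0, 1, 0])

```text
t: 21.1
eef_pos: [510.3, 290.9, 69.9]
tool_rot: [3.141, 0.0, 3.112]
contact_force: [-3.3, -2.0, 6.6]
grip_width: 58.5
grasp_force: 66.1
```

Call:
send_rows(commands=[0, 0, 0, 0, 0, 0, 0, 0, 0, 0, 0, 0, 0, 0, 0, 0], grip=85)

```text
t: 21.5
eef_pos: [510.3, 290.8, 68.9]
tool_rot: [3.142, 0.0, 3.111]
contact_force: [0.6, 0.4, 0.2]
grip_width: 84.9
grasp_force: 0.0
```

Call:
send_rows(commands=[0, 0, -8, 0, 0, 0, -30, 0, 0, 0, -65, 0, 0, 0, -110, 0, 0, 0, -155, 0])

```text
t: 22.0
eef_pos: [509.9, 290.5, 225.9]
tool_rot: [-3.141, -0.0, 3.111]
contact_force: [0.6, 0.9, 0.7]
grip_width: 84.8
grasp_force: 0.0
```

Call:
send_rows(commands=[0, -30, -40, 0, 0, -75, -60, 0, 0, -120, -80, 0, 0, -165, -90, 0, 0, -212, -90, 0])

```text
t: 22.5
eef_pos: [504.2, 77.3, 316.6]
tool_rot: [3.14, 0.004, 3.112]
contact_force: [1.2, -0.2, -0.4]
grip_width: 84.9
grasp_force: 0.0
```

```bash
python3 -c "
from h import *
go(620,-250,330,np.pi); w=snapshot('wrist');t=snapshot('top')[130:310,110:390]
o=np.zeros((480,800,3),np.uint8); o[:,:400]=cv2.resize(w,(400,300))[0:0].shape and 0 if 0 else 0
o[:270,:360]=cv2.resize(w,(360,270)); o[:288,360:]=cv2.resize(t,(440,288)); cv2.imwrite('pics/m8.png',o[:290])"
```

```text
t22.5 pos [504.2  77.3 316.6] yaw3.112 F [ 1.2 -0.2 -0.4] grip 84.9/0.0 -> shift [-125.5 -323.7  -13.4] turn -1.7
```

View pics/m8.png

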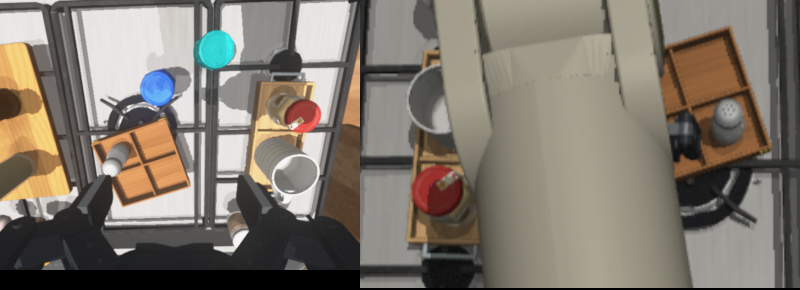

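The honey stands upright in the near bay of the tray and the mug is unmoved. I'll go back for the bottle.

Call:
send_rows(commands=[-17, -45, -10, -1.7, -34, -90, -16, -1.7, -51, -135, -16, -1.7, -68, -178, -16, -1.7, -84, -220, -16, -1.7])

```text
t: 23.1
eef_pos: [581.6, -145.2, 330.7]
tool_rot: [-3.142, 0.001, 3.141]
contact_force: [0.3, 1.0, -0.2]
grip_width: 85.3
grasp_force: 0.0
```

Call:
send_rows(commands=[-15, -40, 0, 0, -29, -76, 0, 0, -38, -99, 0, 0, -38, -99, 0, 0, -38, -99, 0, 0])

```text
t: 23.6
eef_pos: [619.1, -242.8, 329.8]
tool_rot: [-3.142, -0.001, 3.14]
contact_force: [-0.3, 0.9, 0.1]
grip_width: 84.9
grasp_force: 0.0
```

Call:
send_rows(commands=[0, 0, 0, 0, 0, 0, 0, 0])

```text
t: 23.8
eef_pos: [619.4, -240.9, 330.5]
tool_rot: [3.141, 0.001, -3.14]
contact_force: [-0.2, 0.4, -0.1]
grip_width: 85.3
grasp_force: 0.0
```

```bash
python3 -c "
from h import *
go(620,-250,256.5,np.pi)"
```

```text
t23.8 pos [ 619.4 -240.9  330.5] yaw-3.140 F [-0.2  0.4 -0.1] grip 85.3/0.0 -> shift [-0.6 -9.1 74. ] turn 0.1
```

Call:
send_rows(commands=[-1, -9, 5, 0, -1, -9, 35, 0, -1, -9, 65, 0, -1, -9, 74, 0, -1, -9, 74, 0])

```text
t: 24.3
eef_pos: [619.5, -251.0, 254.5]
tool_rot: [3.14, -0.003, 3.142]
contact_force: [-0.9, 0.5, 0.7]
grip_width: 84.9
grasp_force: 0.0
```

Call:
send_rows(commands=[0, 0, 0, 0, 0, 0, 0, 0, 0, 0, 0, 0, 0, 0, 0, 0, 0, 0, 0, 0], grip=15)

```text
t: 24.8
eef_pos: [620.6, -251.3, 257.0]
tool_rot: [3.142, 0.002, -3.142]
contact_force: [0.3, 0.9, 4.8]
grip_width: 25.9
grasp_force: 59.1
```

Call:
send_rows(commands=[0, 0, 0, 0, 0, 0, 0, 0])

```text
t: 25.0
eef_pos: [620.6, -251.3, 257.0]
tool_rot: [-3.142, 0.002, -3.142]
contact_force: [0.3, 1.5, 5.9]
grip_width: 25.8
grasp_force: 59.1
```

Call:
send_rows(commands=[0, 0, -5, 0, 0, 0, -18, 0, 0, 0, -38, 0, 0, 0, -55, 0, 0, 0, -65, 0])

```text
t: 25.5
eef_pos: [620.2, -251.9, 322.7]
tool_rot: [-3.141, 0.001, 3.141]
contact_force: [-0.2, -0.2, -4.8]
grip_width: 26.0
grasp_force: 59.3
```

Call:
send_rows(commands=[-3, 6, 0, 0, -9, 18, 0, 0, -18, 36, 0, 0, -28, 58, 0, 0, -38, 82, 0, 0])

```text
t: 26.0
eef_pos: [658.5, -167.4, 319.2]
tool_rot: [3.141, -0.002, 3.142]
contact_force: [-0.1, 0.2, -5.3]
grip_width: 26.0
grasp_force: 59.4
```

Call:
send_rows(commands=[-8, 26, 0, 0, -13, 52, 0, 0, -15, 78, 0, 0, -15, 102, 0, 0, -15, 122, 0, 0])

```text
t: 26.5
eef_pos: [673.2, -43.6, 319.0]
tool_rot: [3.14, -0.003, -3.139]
contact_force: [-0.0, 0.8, -4.5]
grip_width: 25.5
grasp_force: 59.4
```

Call:
send_rows(commands=[0, 15, 0, 0, 0, 25, 0, 0, 0, 30, 0, 0, 0, 30, 0, 0, 0, 30, 0, 0])

```text
t: 27.0
eef_pos: [673.1, -18.9, 320.9]
tool_rot: [-3.141, -0.0, 3.14]
contact_force: [-1.1, -0.1, -5.2]
grip_width: 25.5
grasp_force: 59.4
```

```bash
python3 -c "
from h import *
go(673.5,-17,245,np.pi); cv2.imwrite('pics/w9.png',snapshot('wrist'))"
```

```text
t27.0 pos [673.1 -18.9 320.9] yaw3.140 F [-1.1 -0.1 -5.2] grip 25.5/59.4 -> shift [-0.3  1.9 75.9] turn -0.1
```

View pics/w9.png

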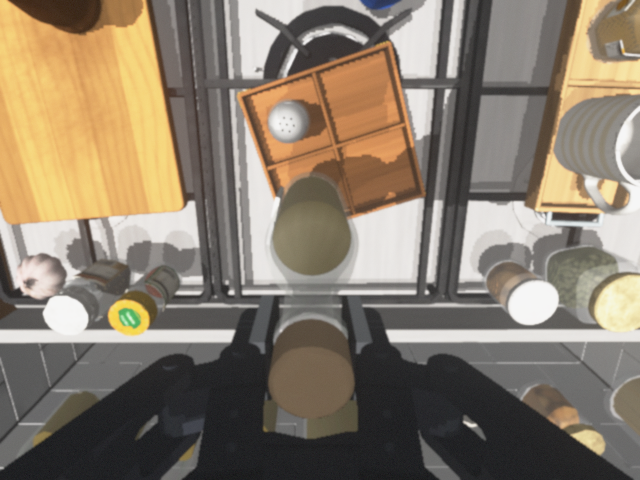

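The bottle hangs upright over its empty cell, with the divider cross at (340,150). I'll lower it.

Call:
send_rows(commands=[0, 1, 6, 0, 0, 2, 20, 0, 0, 2, 36, 0, 0, 2, 48, 0, 0, 2, 56, 0])

```text
t: 27.55
eef_pos: [672.6, -15.5, 262.7]
tool_rot: [-3.142, -0.003, 3.141]
contact_force: [0.3, -0.3, -4.1]
grip_width: 26.0
grasp_force: 59.5
```

Call:
send_rows(commands=[0, 0, 5, 0, 0, 0, 10, 0, 0, 0, 14, 0, 0, 0, 16, 0, 0, 0, 16, 0])

```text
t: 28.05
eef_pos: [673.2, -15.5, 248.9]
tool_rot: [3.142, -0.0, 3.141]
contact_force: [-0.7, 0.6, -4.4]
grip_width: 25.7
grasp_force: 59.5
```

Call:
send_rows(commands=[0, 0, 1, 0, 0, 0, 1, 0, 0, 0, 1, 0])

```text
t: 28.35
eef_pos: [673.3, -15.6, 248.1]
tool_rot: [-3.142, 0.0, 3.141]
contact_force: [-0.3, -0.5, -4.7]
grip_width: 25.4
grasp_force: 59.5
```

Call:
send_rows(commands=[0, -1, 1, 0, 0, -1, 2, 0, 0, -1, 2, 0])

```text
t: 28.65
eef_pos: [673.1, -16.6, 245.7]
tool_rot: [-3.142, -0.0, 3.141]
contact_force: [0.5, 0.2, -4.1]
grip_width: 25.9
grasp_force: 59.5
```

Call:
send_rows(commands=[0, 0, 1, 0, 0, 0, 1, 0, 0, 0, 1, 0])

```text
t: 28.95
eef_pos: [673.3, -16.5, 245.0]
tool_rot: [3.142, 0.0, 3.141]
contact_force: [0.1, -0.3, -4.1]
grip_width: 25.5
grasp_force: 59.8
```

Call:
send_rows(commands=[0, 0, 1, 0, 0, 0, 1, 0, 0, 0, 1, 0])

```text
t: 29.25
eef_pos: [673.6, -16.5, 244.9]
tool_rot: [3.141, 0.001, 3.141]
contact_force: [-0.5, 0.5, 3.7]
grip_width: 25.5
grasp_force: 60.1
```

It's down at the expected height. I'll release it, retreat and go back to the mill.

Call:
send_rows(commands=[0, 0, 0, 0, 0, 0, 0, 0, 0, 0, 0, 0, 0, 0, 0, 0, 0, 0, 0, 0], grip=70)

```text
t: 29.75
eef_pos: [673.2, -16.6, 243.8]
tool_rot: [-3.142, -0.0, 3.141]
contact_force: [-0.8, -0.5, 0.2]
grip_width: 69.9
grasp_force: 0.0
```

Call:
send_rows(commands=[0, 0, -10, 0, 0, 0, -35, 0, 0, 0, -65, 0, 0, 0, -75, 0, 0, 0, -75, 0])

```text
t: 30.25
eef_pos: [674.0, -16.9, 321.5]
tool_rot: [-3.141, 0.004, 3.141]
contact_force: [0.4, 0.1, -0.9]
grip_width: 69.9
grasp_force: 0.0
```

Call:
send_rows(commands=[28, -36, 0, 0, 56, -72, 0, 0, 84, -108, 0, 0, 112, -143, 0, 0, 140, -178, 10, 0], grip=85)

```text
t: 30.75
eef_pos: [531.8, -195.8, 308.7]
tool_rot: [-3.142, 0.001, 3.141]
contact_force: [0.6, -0.4, 0.4]
grip_width: 85.1
grasp_force: 0.0
```

Call:
send_rows(commands=[22, -28, 25, 0, 43, -54, 45, 0, 43, -54, 55, 0, 43, -54, 55, 0, 43, -54, 55, 0])

```text
t: 31.25
eef_pos: [490.8, -247.2, 253.6]
tool_rot: [3.141, -0.001, -3.14]
contact_force: [0.1, -0.7, -1.0]
grip_width: 85.3
grasp_force: 0.0
```

```bash
python3 -c "
from h import *
go(490,-249,172,np.pi); cv2.imwrite('pics/w10.png',snapshot('wrist'))"
```

```text
t31.2 pos [ 490.8 -247.2  253.6] yaw-3.140 F [ 0.1 -0.7 -1. ] grip 85.3/0.0 -> shift [ 0.8 -1.8 81.6] turn 0.1
```

View pics/w10.png

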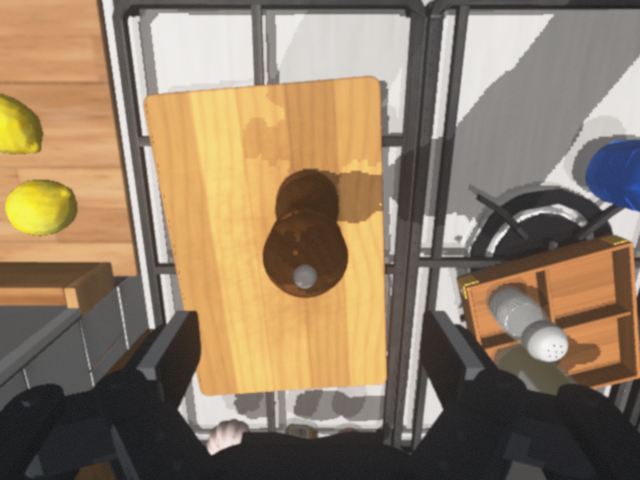

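The mill knob is at (305,277), between the open fingers, and the bottle is back in the far right cell. I'll descend and grip.

Call:
send_rows(commands=[1, -2, 30, 0, 1, -2, 60, 0, 1, -2, 78, 0, 1, -2, 81, 0, 1, -2, 81, 0])

```text
t: 31.8
eef_pos: [489.9, -249.8, 173.3]
tool_rot: [-3.141, -0.0, -3.14]
contact_force: [0.8, -0.3, -0.0]
grip_width: 85.1
grasp_force: 0.0
```

Call:
send_rows(commands=[0, 0, 0, 0, 0, 0, 0, 0, 0, 0, 0, 0, 0, 0, 0, 0, 0, 0, 0, 0], grip=35)

```text
t: 32.3
eef_pos: [490.1, -250.8, 174.7]
tool_rot: [-3.141, 0.003, 3.141]
contact_force: [-0.2, 1.4, 6.7]
grip_width: 46.6
grasp_force: 61.2
```

Call:
send_rows(commands=[0, 0, 0, 0, 0, 0, -4, 0, 0, 0, -15, 0, 0, 0, -32, 0, 0, 0, -54, 0])

```text
t: 32.8
eef_pos: [488.6, -250.3, 227.5]
tool_rot: [3.141, -0.002, 3.141]
contact_force: [-0.3, 0.0, -1.2]
grip_width: 47.0
grasp_force: 61.7
```

Call:
send_rows(commands=[0, 0, -22, 0, 0, 0, -40, 0, 0, 0, -48, 0, 0, 0, -48, 0])

```text
t: 33.2
eef_pos: [489.5, -250.8, 276.3]
tool_rot: [-3.141, 0.002, 3.141]
contact_force: [1.1, -0.2, -2.0]
grip_width: 46.2
grasp_force: 61.8
```

Call:
send_rows(commands=[0, 6, 0, 0, -2, 20, 0, 0, -5, 40, 0, 0, -9, 65, 0, 0, -14, 92, 0, 0])

```text
t: 33.7
eef_pos: [502.5, -157.4, 273.7]
tool_rot: [3.141, -0.002, 3.14]
contact_force: [0.4, 0.3, -1.2]
grip_width: 46.5
grasp_force: 61.8
```

Call:
send_rows(commands=[-7, 28, 0, 0, -14, 56, 0, 0, -21, 84, 0, 0, -28, 111, 0, 0, -36, 135, 0, 0])

```text
t: 34.2
eef_pos: [538.6, -21.3, 273.6]
tool_rot: [3.141, -0.002, -3.141]
contact_force: [0.8, -0.7, -0.9]
grip_width: 46.7
grasp_force: 61.8
```

Call:
send_rows(commands=[-9, 19, 0, 0, -20, 36, 0, 0, -30, 48, 0, 0, -36, 55, 0, 0, -38, 56, 0, 0])

```text
t: 34.7
eef_pos: [577.8, 33.1, 274.3]
tool_rot: [-3.141, -0.001, -3.141]
contact_force: [-0.5, -0.2, -2.6]
grip_width: 46.7
grasp_force: 61.8
```

Call:
send_rows(commands=[0, 0, 0, 0, 0, 0, 0, 0])

```text
t: 34.9
eef_pos: [577.1, 31.1, 275.0]
tool_rot: [-3.141, -0.0, 3.139]
contact_force: [-0.3, -0.8, -1.4]
grip_width: 47.0
grasp_force: 61.8
```

```bash
python3 -c "
from h import *
go(577.5,31.8,163,np.pi)"
```

```text
t34.9 pos [577.1  31.1 275. ] yaw3.139 F [-0.3 -0.8 -1.4] grip 47.0/61.8 -> shift [ -0.4   0.7 112. ] turn -0.1
```

Call:
send_rows(commands=[0, 0, 12, 0, 0, 0, 34, 0, 0, 0, 58, 0, 0, 0, 76, 0, 0, 0, 86, 0])

```text
t: 35.4
eef_pos: [575.9, 32.0, 186.5]
tool_rot: [-3.141, -0.003, 3.14]
contact_force: [-0.5, 0.0, -1.7]
grip_width: 46.6
grasp_force: 61.8
```

Call:
send_rows(commands=[0, 0, 6, 0, 0, 0, 12, 0, 0, 0, 18, 0, 0, 0, 22, 0, 0, 0, 23, 0])

```text
t: 35.9
eef_pos: [577.2, 32.5, 165.7]
tool_rot: [-3.142, -0.0, 3.141]
contact_force: [0.8, 0.2, -1.8]
grip_width: 46.8
grasp_force: 61.8
```

Call:
send_rows(commands=[0, 0, 1, 0, 0, 0, 1, 0, 0, 0, 1, 0])

```text
t: 36.2
eef_pos: [577.4, 32.5, 165.2]
tool_rot: [3.142, 0.0, 3.141]
contact_force: [-1.0, 0.0, -1.9]
grip_width: 47.0
grasp_force: 61.8
```

Call:
send_rows(commands=[0, 0, 1, 0, 0, 0, 1, 0, 0, 0, 1, 0])

```text
t: 36.5
eef_pos: [577.2, 32.5, 163.9]
tool_rot: [-3.142, -0.0, 3.141]
contact_force: [0.1, -0.1, -1.8]
grip_width: 46.9
grasp_force: 61.8
```

Call:
send_rows(commands=[0, 0, 1, 0, 0, 0, 1, 0, 0, 0, 1, 0])

```text
t: 36.8
eef_pos: [577.2, 32.5, 162.9]
tool_rot: [-3.142, -0.0, 3.141]
contact_force: [-0.8, -0.4, -1.4]
grip_width: 46.5
grasp_force: 61.8
```

Call:
send_rows(commands=[0, 0, 1, 0, 0, 0, 1, 0, 0, 0, 1, 0])

```text
t: 37.1
eef_pos: [577.7, 32.5, 162.6]
tool_rot: [3.141, 0.001, 3.141]
contact_force: [-0.4, -0.6, 5.6]
grip_width: 46.7
grasp_force: 62.4
```

Call:
send_rows(commands=[0, 0, 0, 0, 0, 0, 0, 0, 0, 0, 0, 0, 0, 0, 0, 0, 0, 0, 0, 0], grip=85)

```text
t: 37.6
eef_pos: [577.2, 32.5, 161.8]
tool_rot: [-3.142, -0.0, 3.141]
contact_force: [0.3, -0.3, 0.3]
grip_width: 85.2
grasp_force: 0.0
```

Call:
send_rows(commands=[0, 0, -10, 0, 0, 0, -40, 0, 0, 0, -80, 0, 0, 0, -120, 0, 0, 0, -150, 0])

```text
t: 38.1
eef_pos: [577.6, 32.2, 315.7]
tool_rot: [3.141, 0.003, 3.141]
contact_force: [1.1, -0.4, -0.3]
grip_width: 85.0
grasp_force: 0.0
```

Call:
send_rows(commands=[20, 40, 0, 0, 40, 80, 0, 0, 55, 120, 0, 0, 60, 140, 0, 0, 60, 140, 0, 0])

```text
t: 38.6
eef_pos: [515.8, 177.0, 312.6]
tool_rot: [3.14, -0.0, -3.135]
contact_force: [-0.3, -0.5, -0.4]
grip_width: 84.7
grasp_force: 0.0
```

```bash
python3 -c "
from h import *
go(577,32,200); w=snapshot('wrist');t=snapshot('top')[80:310,120:400];s=snapshot('side')[150:330,180:440]
o=np.zeros((600,800,3),np.uint8)
o[:300,:400]=cv2.resize(w,(400,300)); o[:300,400:765]=cv2.resize(t,(365,300)); o[300:,:430]=cv2.resize(s,(430,300)); cv2.imwrite('pics/m11.png',o)"
```

```text
t38.6 pos [515.8 177.  312.6] yaw-3.135 F [-0.3 -0.5 -0.4] grip 84.7/0.0 -> shift [ -60.2 -145.4  112.6] turn 0.0
```

View pics/m11.png

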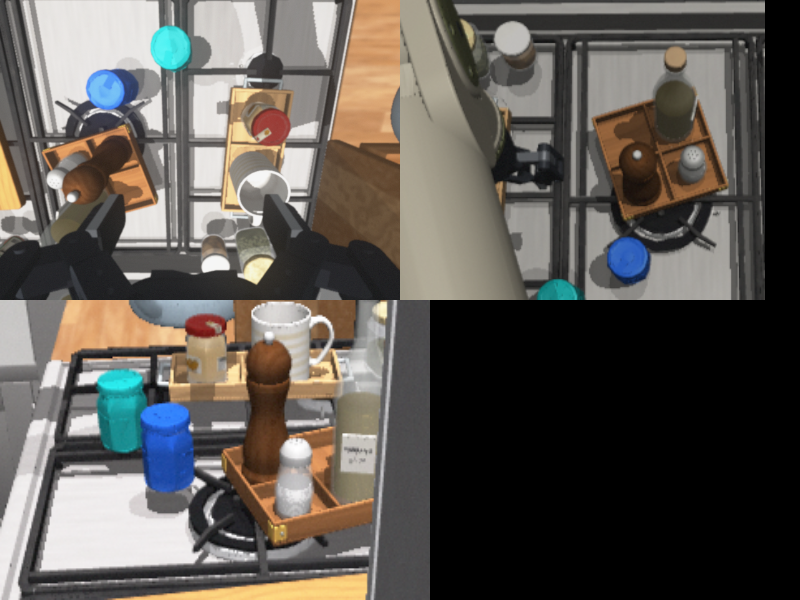

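The final views show the bottle far right and the mill near left, both upright in their cells. The salt and mug are in place, the honey stands upright in the tray's near bay, and the gripper is clear of everything. I'm handing in.

```bash
python3 -c "
from workcell import *
print(hand_in())"
```

```text
the job is handed in; nothing more can be done
None
```

The honey is in the tray's empty bay beside the mug, the bottle and mill are back upright in their own caddy cells, the salt and mug are where they were, and the job was handed in at about 39 s.

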